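Book a bolt at the parts console

ROBOT

A 6-joint arm with a two-finger parallel gripper is mounted at the origin on a cart in front of the work surface, level with it; the furniture and walls round the work are solid. World frame = base frame: x ahead of the robot, y to its left, z up, the work surface at z = 0. Lengths are in mm, angles in rad, forces in N, time in s.
With the tool pointing down it reaches from about 375 to 900 mm from the base axis. Payload 3.1 kg.
Tool frame: the origin (TCP) lies midway between the tips of the shut fingers; the grasp point (between the pads) lies env.tcp_to_grasp behind it (env.tcp_to_grasp is the distance from the TCP to the grasp point, in mm); z points along the fingers, y is the line along which they close (so a half turn about z gives the same grasp; the last joint's range is limited). The gripper opens to 85 mm and grips with 20 to 120 N. Pads are 22 mm wide; open, the fingers measure 114 mm over their backs; the gripper's body (76 mm by 85 mm) begins 54 mm behind the grasp point. The pads swing forward as they close: fully open they stand 13 mm farther back than shut.
Start: joints at [1.109, 0.527, 1.433, -0, 1.181, -0.178], TCP at [174.963, 599.987, 231.31] pointing down, gripper open.
Joint ranges: [-3.08, 3.08], [-0.75, 2.2], [0.22, 2.44], [-1.43, 4.57], [0, 2.65], [-2.85, 2.85]. Speed limits (rad/s): [2.79, 2.79, 3.14, 3.14, 3.14, 3.14].

INTERFACE

Orientations are given as a rotation vector (axis times angle).
In Python, from workcell import env gives the robot as it stands. The module is installed in compiled form; this text tells all that it offers.
- The arm moves only by the tool arm_command, never from a script. Its argument "plan" is a list of rows, each a list of 5 numbers: the finger opening in mm, from 0 to 85.4, then the shift along the world's x, y, z in mm, then the turn about the world's z in rad. A call has 1 to 20 rows; each row shifts and turns the commanded pose from where the row before left it; what a row does not reach is not made up. A row lasts 1/8 s, in which the tool goes at most 62.5 mm and 10.7 degrees, less where a joint would pass 70% of its speed; a pose out of reach is approached as far as the arm can. A call with a gripper value outside its range is refused whole. The fingers move at their own pace and stop on an object; "force" is the grip in N (left out, the last holds). Time passes only in rows, so rows that do not move let the fingers close. It gives the time, the measured TCP pose, the force, the opening and the grip force at its end, in the units of the state.
- env.get_state(): the state, without advancing time (a new reading comes with each control period).
- env.get_image(name): name is "side" or "top"; returns a dict with "pixels" (480x640x3 uint8, red, green, blue), "depth" (480x640 float32, mm along the optical axis (not along the pixel's ray), 0 where there is no reading), "fx", "fy", "cx", "cy" (pixels), "k1" (the pictures are not rectified: a ray, as slopes to the right and down, at radius r is drawn at 1 + k1 r^2 times it, then the intrinsics apply), "view" (4x4, takes a point from world to camera coordinates). Camera axes: x right, y up, looking along -z (the intrinsics and any distortion apply to the point x, -y, -z); pixel columns grow to the right and rows downward; lengths in mm; the calibration is good to about 2 mm. A picture is of the moment at which its call begins.
- env.close_job(): hands the job in; it is judged then, once.
Trained networks look in the newest picture that a camera, given by its name, has taken for a name from the list of things; names that differ only in an ending like _2 or _b are one class to them, and where a whole thing is asked for, a point or a joint stands for the part that bears it (a point fixed in the world has none). Each returns a list of dicts, best first, with "conf" (0 to 1); they miss things now and then, are a little off and sometimes report something else, mostly with a low value. They report only what shows in the picture. A call takes as long as a camera call.
- env.spot_in(camera, target): "box" ([left, top, right, bottom] in pixels, round what is visible of it).
- env.cut_out(camera, target): "pixels" (480x640 bool, what is visible of it) and "box" ([left, top, right, bottom] in pixels, round what is visible of it).
- env.landmark_of(camera, target): "xy" ([column, row] in pixels: a listed point, or the origin of a listed thing).
The state is a dict: "clock": time; "q": joint angles; "qvel": joint speeds; "effort": joint torques, N m; "ee_pos": TCP position; "ee_rot": TCP orientation; "force": force on the tool from outside, world axes, zero at the start; "wrist_torque": the same for the moment, N m; "gripper_width": opening from 0.0 (shut) to 1.0 (fully open); "finger_force": force on a finger pad.
Only numpy, scipy, OpenCV 4.12 (cv2) and the standard library are available. Lean on these libraries where they do the work, as an engineer would, in place of code of your own. Each camera call takes 0.05 s, during which the arm holds its last target. There are 200 camera calls.

TASK

Book out the bolt at the parts console: with the fingertips, gently press down the yellow pad directly in front of the pocket that holds the bolt and let it spring back, then gently press down the green pad at the right end and withdraw. Press no other pad, leave the parts in their pockets and the things beside the console untouched, and do not lift or shove the console.

Things in the scene. Friction and masses are not known exactly. Their poses are not given: they have to be found in the camera images.
- console: Loose grey parts console, 150 (x) x 380 (y) mm, 1.8 kg, deck 18 mm above the bench. Origin at the centre of its underside; x points to its back, y to its left, z up. Back row: four open blue-walled pockets (62 x 66 mm inside, wall tops 32 mm above the bench), one part in each. Front row: a yellow spring pad before each pocket, a larger green pad at the right end. Slides or tips if shoved.
- pad_1_top (a point): Centre of the top of the first (leftmost) yellow pad, counted from the console's left (+y) end. The pad is 36 x 36 mm, its top 30 mm above the bench at rest; pads are 70 mm apart, centre to centre. The point moves with the pad.
- pad_1 (a joint): Travel of yellow pad 1 in m: 0 at rest, 0.008 fully down (still 4 mm proud of the deck). It springs back; it starts to move at 1 N, is felt by the console from 0.004 (3 N) and is fully down at 5 N.
- pad_2_top (a point): Centre of the top of the second yellow pad, counted from the console's left (+y) end. The pad is 36 x 36 mm, its top 30 mm above the bench at rest; pads are 70 mm apart, centre to centre. The point moves with the pad.
- pad_2 (a joint): Travel of yellow pad 2 in m: 0 at rest, 0.008 fully down (still 4 mm proud of the deck). It springs back; it starts to move at 1 N, is felt by the console from 0.004 (3 N) and is fully down at 5 N.
- pad_3_top (a point): Centre of the top of the third yellow pad, counted from the console's left (+y) end. The pad is 36 x 36 mm, its top 30 mm above the bench at rest; pads are 70 mm apart, centre to centre. The point moves with the pad.
- pad_3 (a joint): Travel of yellow pad 3 in m: 0 at rest, 0.008 fully down (still 4 mm proud of the deck). It springs back; it starts to move at 1 N, is felt by the console from 0.004 (3 N) and is fully down at 5 N.
- pad_4_top (a point): Centre of the top of the fourth (next to the green pad) yellow pad, counted from the console's left (+y) end. The pad is 36 x 36 mm, its top 30 mm above the bench at rest; pads are 70 mm apart, centre to centre. The point moves with the pad.
- pad_4 (a joint): Travel of yellow pad 4 in m: 0 at rest, 0.008 fully down (still 4 mm proud of the deck). It springs back; it starts to move at 1 N, is felt by the console from 0.004 (3 N) and is fully down at 5 N.
- pad_green_top (a point): Centre of the top of the green pad at the right (-y) end of the front row, 46 x 46 mm, its top 30 mm above the bench at rest, 80 mm from the last yellow pad centre to centre. The point moves with the pad.
- pad_green (a joint): Travel of the green pad in m: same spring and values as the yellow pads (0 at rest, felt from 0.004, 0.008 fully down).
- pocket_1 (a point): Centre of the floor of the first (leftmost) pocket, 80 mm straight behind yellow pad 1.
- pocket_2 (a point): Centre of the floor of the second pocket, 80 mm straight behind yellow pad 2.
- pocket_3 (a point): Centre of the floor of the third pocket, 80 mm straight behind yellow pad 3.
- pocket_4 (a point): Centre of the floor of the fourth (next to the green pad) pocket, 80 mm straight behind yellow pad 4.
- bolt: Steel hexagon bolt, 52 mm long, head 16 mm across, lying in one of the four pockets (any of them). Origin under its middle.
- gear: Off-white plastic gear with a narrower toothed hub, 36 mm across, 20 mm high, in another pocket. Origin at the centre of its underside.
- tan_ring: Tan yellow ring, 42 mm across, 12 mm high, in another pocket. Origin at the centre of its underside.
- grey_ring: Pale grey ring, 36 mm across, 10 mm high, in another pocket. Origin at the centre of its underside.
- gauge: Plug gauge lying on the bench right of the console, 110 mm long, 22 mm thick. Origin under its middle.
- red_marker: Red and white marker lying on the bench left of the console, 128 mm long, 17 mm thick. Origin under its middle.

How it is judged (in metres and radians):
On the way, in this order (a step that is already met when the one before it is completed fails the run):
1. the yellow pad in front of the bolt's pocket is pressed at least 4 mm down (((horizontal distance between bolt and pocket_1 below 0.03 m and value of joint pad_1 above 0.004 m) or (horizontal distance between bolt and pocket_2 below 0.03 m and value of joint pad_2 above 0.004 m) or (horizontal distance between bolt and pocket_3 below 0.03 m and value of joint pad_3 above 0.004 m) or (horizontal distance between bolt and pocket_4 below 0.03 m and value of joint pad_4 above 0.004 m))), for 0.05 s.
2. all pads have sprung back (value of joint each of pad_1, pad_2, pad_3, pad_4, pad_green below 0.0015 m), for 0.05 s.
3. the green pad is pressed at least 4 mm down (value of joint pad_green above 0.004 m), for 0.05 s.
At the end, for the whole second after the job is handed in: All pads are back up (within 1.5 mm of rest); the console stands level at rest within 15 mm of where it was; the bolt lies in a pocket; the parts and the things beside the console are within 20 mm of where they were (all of step 2 and distance of console from where it was at the start of the episode below 0.015 m and angle between console's own z axis and vertical below 0.05 rad and linear speed of console below 0.02 m/s and distance of each of bolt, gear, tan_ring, grey_ring, gauge, red_marker from where it was at the start of the episode below 0.02 m and (horizontal distance between bolt and pocket_1 below 0.03 m or horizontal distance between bolt and pocket_2 below 0.03 m or horizontal distance between bolt and pocket_3 below 0.03 m or horizontal distance between bolt and pocket_4 below 0.03 m)); the robot touches nothing.
It fails at once if a yellow pad is pressed (more than 1.5 mm) although the bolt is not in the pocket behind it ((horizontal distance between bolt and pocket_1 above 0.04 m and value of joint pad_1 above 0.0015 m) or (horizontal distance between bolt and pocket_2 above 0.04 m and value of joint pad_2 above 0.0015 m) or (horizontal distance between bolt and pocket_3 above 0.04 m and value of joint pad_3 above 0.0015 m) or (horizontal distance between bolt and pocket_4 above 0.04 m and value of joint pad_4 above 0.0015 m)).
It fails at once if the robot presses on the console or its pads with more than 20 N (contact force between console and the fingers above 20 N or contact force between console and the arm above 20 N).
It fails at once if the console is lifted (10 mm), tipped (0.1 rad) or shoved (15 mm) (height (world z) of console above 0.01 m or angle between console's own z axis and vertical above 0.1 rad or distance of console from where it was at the start of the episode above 0.015 m).
It fails at once if a part in a pocket, the plug gauge or the red marker is touched by the robot or moved more than 20 mm (distance of any of bolt, gear, tan_ring, grey_ring, gauge, red_marker from where it was at the start of the episode above 0.02 m or contact force between any of bolt, gear, tan_ring, grey_ring, gauge, red_marker and the fingers above 0.5 N or contact force between any of bolt, gear, tan_ring, grey_ring, gauge, red_marker and the arm above 0.5 N).
It also fails if it takes over 40 s, if anything falls off the work surface, if the arm or the gripper's body presses on something with over 40 N, if the wrist force passes 120 N, or if a joint passes its speed limit or range.

## Working session

There is one attempt and no reset: what is moved stays moved. The work goes in short steps, Python scripts to look and compute and a tool call to move; the robot and the scene stay as the last step left them, time stands still between calls to the robot, and variables do not carry over. Pictures are saved under pics/ and viewed, at most 10 in all, crops included, and the job is handed in when it is done.

Besides the shell and the picture viewer there is one more tool, called after "Emit:" as name(argument=value, ...), one argument or row to a line, values as JSON. arm_command: Moves the arm, as the interface text tells. Its arguments: {"type":"object","properties":{"plan":{"type":"array","items":{"type":"array","items":{"type":"number"}}},"force":{"type":"number"}},"required":["plan"]}

```bash
mkdir -p pics; cat > h.py <<'E'
import numpy as np, cv2
from workcell import env
def world(im,u,v,d=None,z=None):
    x=(u-im["cx"])/im["fx"]; y=(v-im["cy"])/im["fy"]; a,b=x,y
    for _ in range(20):
        s=1+im["k1"]*(a*a+b*b); a,b=x/s,y/s
    M=np.linalg.inv(np.array(im["view"])); r=M[:3,:3]@np.array([a,-b,-1.]); o=M[:3,3]
    t=d if z is None else (z-o[2])/r[2]
    return o+t*r
E
python3 - <<'E'
from h import *
im=env.get_image("top"); cv2.imwrite("pics/top.png",im["pixels"][...,::-1])
for n,z in [("pad_1_top",30),("pad_2_top",30),("pad_3_top",30),("pad_4_top",30),("pad_green_top",30),("bolt",18),("gear",18),("tan_ring",18),("grey_ring",18),("console",0),("gauge",0),("red_marker",0)]:
    for r in env.landmark_of("top",n)[:4]:
        u,v=r["xy"]; d=im["depth"][int(v),int(u)]
        print(n,round(r["conf"],2),np.round([u,v]),world(im,u,v,z=z).round(1),world(im,u,v,d=d).round(1))
s=env.get_state(); print(s["ee_pos"],s["ee_rot"],s["clock"],s["force"])
E
```

```text
pad_1_top 0.56 [218. 254.] [525.1 275.2  30. ] [525.4 275.6  28.4]
pad_2_top 0.83 [245. 259.] [513.6 213.9  30. ] [514.1 214.4  27.1]
pad_3_top 0.67 [281. 258.] [517.  132.3  30. ] [517.3 132.4  28. ]
pad_4_top 0.55 [309. 261.] [512.7  68.9  30. ] [513.1  69.   27.6]
pad_green_top 0.63 [346. 262.] [511.9 -14.   30. ] [511.8 -14.   30.7]
bolt 0.45 [309. 224.] [600.8  70.4  18. ] [596.7  69.9  34. ]
gear 0.46 [219. 221.] [604.6 280.6  18. ] [603.3 279.5  22.8]
tan_ring 0.67 [277. 229.] [588.3 144.8  18. ] [588.4 144.9  17.5]
grey_ring 0.68 [250. 223.] [602.1 207.   18. ] [601.8 206.8  19. ]
grey_ring 0.31 [220. 225.] [596.5 277.8  18. ] [591.6 273.6  37.5]
console 0.56 [282. 244.] [556.1 132.9   0. ] [552.5 131.5  16.9]
gauge 0.79 [485. 282.] [ 475.1 -334.7    0. ] [ 472.7 -329.2   16.9]
gauge 0.43 [276. 257.] [525.3 145.4   0. ] [520.1 142.7  28.2]
red_marker 0.59 [149. 262.] [509.1 441.6   0. ] [506.3 435.8  16.5]
red_marker 0.46 [343. 260.] [520.6  -8.2   0. ] [515.4  -7.   29.1]
[174.98191287 600.0108196  231.36573618] [4.44270982e-01 3.10997647e+00 1.81644463e-04] 0.65 [0.42515897 0.39551303 0.43642958]
```

View pics/top.png

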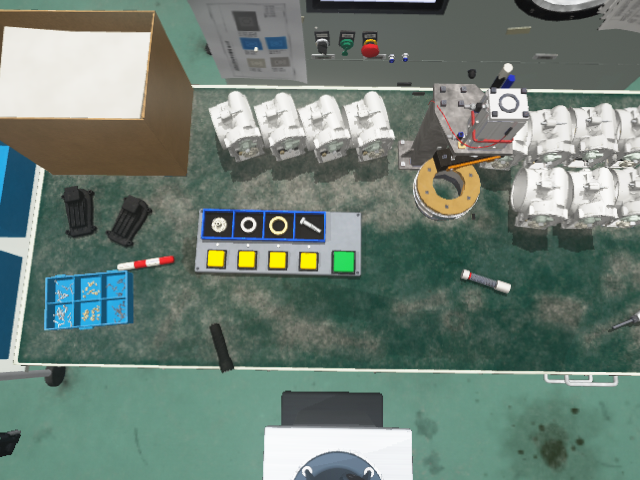

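The bolt lies in the rightmost pocket (311,225), with its pad at (309,261) and the green pad at (344,262). I'll refine the pad centres by colour and check the side view.

```bash
cat > m.py <<'E'
from h import *
im=env.get_image("top"); hsv=cv2.cvtColor(im["pixels"],cv2.COLOR_RGB2HSV)
for nm,lo,hi in [("y",(25,150,120),(35,255,255)),("g",(50,150,80),(75,255,255))]:
    m=cv2.inRange(hsv,lo,hi); n,_,st,c=cv2.connectedComponentsWithStats(m)
    for i in range(1,n):
        if st[i,4]>150 and 240<c[i][1]<280: print(nm,st[i],c[i].round(1),world(im,*c[i],z=30).round(1),im["depth"][int(c[i][1]),int(c[i][0])], world(im,*c[i],d=im["depth"][int(c[i][1]),int(c[i][0])]).round(1))
E
python3 m.py; python3 - <<'E'
from h import *
im=env.get_image("side"); cv2.imwrite("pics/side.png",im["pixels"][...,::-1])
for n in ["pad_1_top","pad_4_top","pad_green_top","bolt"]:
    for r in env.landmark_of("side",n)[:2]: print(n,r,world(im,*r["xy"],z=30).round(1))
print(env.tcp_to_grasp)
E
```

```text
y [208 250  16  16 238] [215.3 257.7] [516.4 280.8  30. ] 1128.9167 [516.4 280.9  29.9]
y [239 251  16  16 240] [246.2 258.6] [515.5 210.8  30. ] 1134.5592 [516.7 211.8  23.7]
y [270 252  16  16 240] [277.1 259.5] [514.6 141.1  30. ] 1128.7777 [514.8 141.2  28.8]
y [300 253  16  16 230] [308.1 260.2] [514.  71.  30.] 1128.0586 [514.2  71.1  28.9]
g [334 251  20  21 410] [343.4 261.1] [513.1  -8.6  30. ] 1128.5591 [513.5  -8.7  27.7]
pad_1_top {'xy': [332.6, 303.1], 'conf': 0.78} [510.4 284.4  30. ]
pad_4_top {'xy': [289.7, 287.5], 'conf': 0.5} [595.3 209.6  30. ]
pad_4_top {'xy': [320.8, 257.1], 'conf': 0.44} [511.9  58.7  30. ]
pad_green_top {'xy': [320.9, 244.8], 'conf': 0.63} [503.7 -19.2  30. ]
pad_green_top {'xy': [289.3, 266.8], 'conf': 0.29} [592.5 106.6  30. ]
18.700000000000003
```

View pics/side.png

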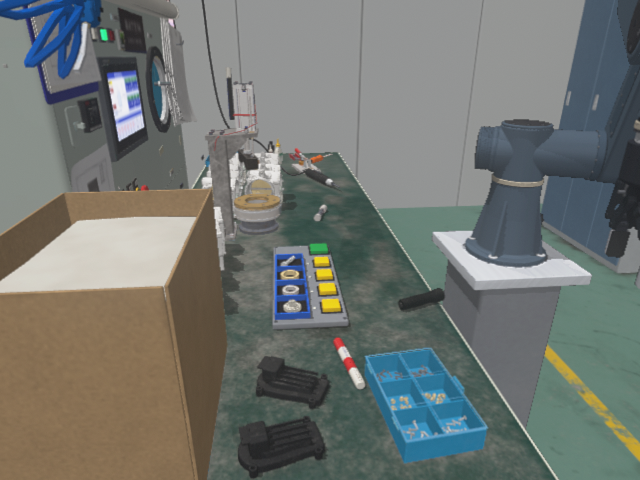

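The networks' top-view results and the colour centroids agree. Pad spacing measures 70.0 and 79.6 mm against the given 70 and 80, and pad height about 29 mm. Pad 4 is at (514, 71) and the green pad at (513, -8.6). I'll shut the fingers and move above pad 4.

Emit:
arm_command(
  plan=[
    [0,12,-19,0,0],
    [0,24,-38,0,0],
    [0,24,-38,0,0],
    [0,24,-38,0,0],
    [0,24,-38,0,0],
    [0,24,-38,0,0],
    [0,24,-38,0,0],
    [0,24,-38,0,0],
    [0,24,-38,0,0],
    [0,24,-38,0,0],
    [0,24,-38,0,0],
    [0,24,-38,0,0],
    [0,24,-38,0,0],
    [0,24,-38,0,0],
    [0,12,-19,0,0.14],
    [0,0,0,0,0.14],
    [0,0,0,0,0],
  ],
  force=20,
)

```text
clock: 3.08
ee_pos: [511.1, 67.6, 231.3]
ee_rot: [-0.01, -3.142, -0.0]
force: [-0.0, -0.7, -0.6]
gripper_width: -0.002
finger_force: 0.0
```

Emit:
arm_command(
  plan=[
    [0,1,1,-30,0],
    [0,1,2,-50,0],
    [0,1,0,-50,0],
    [0,0,0,-40,0],
    [0,0,0,-15,0],
    [0,0,0,0,0],
    [0,0,0,0,0],
  ],
)

```text
clock: 3.95
ee_pos: [515.2, 71.1, 47.7]
ee_rot: [0.006, 3.139, -0.0]
force: [0.7, -0.6, 0.1]
gripper_width: 0.001
finger_force: 0.0
```

```bash
python3 - <<'E'
from h import *
im=env.get_image("top"); a=cv2.resize(im["pixels"][190:290,230:370],None,fx=5,fy=5); cv2.imwrite("pics/t2.png",a[...,::-1])
s=env.get_state(); print(s["ee_pos"],s["force"])
E
```

```text
[515.22654544  70.99118435  47.86485796] [-0.16026336  0.03686366 -0.10520802]
```

View pics/t2.png

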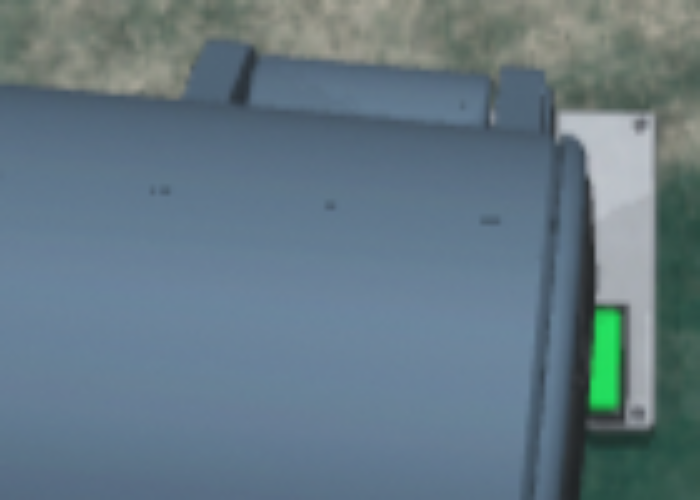

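The arm hides the pad from the top camera, but the tool is at (515, 71). I'll lower it to the pad in small steps and watch the force.

Emit:
arm_command(
  plan=[
    [0,-1,0,-8,0],
    [0,0,0,-5,0],
    [0,0,0,-2,0],
    [0,0,0,0,0],
    [0,0,0,0,0],
  ],
)

```text
clock: 4.62
ee_pos: [513.0, 71.0, 31.3]
ee_rot: [0.006, 3.142, -0.0]
force: [0.1, -0.3, 0.2]
gripper_width: -0.001
finger_force: 0.0
```

Emit:
arm_command(
  plan=[
    [0,0,0,-2,0],
    [0,0,0,-1,0],
    [0,0,0,0,0],
    [0,0,0,0,0],
  ],
)

```text
clock: 5.12
ee_pos: [513.2, 71.0, 28.4]
ee_rot: [0.006, 3.141, -0.0]
force: [-0.0, 1.1, 1.7]
gripper_width: -0.005
finger_force: 0.8
```

Contact is at about 30 mm, as expected. Pressing about 4.5 mm further.

Emit:
arm_command(
  plan=[
    [0,0,0,-2,0],
    [0,0,0,-1.5,0],
    [0,0,0,-1,0],
    [0,0,0,0,0],
    [0,0,0,0,0],
  ],
)

```text
clock: 5.75
ee_pos: [513.2, 71.0, 23.9]
ee_rot: [0.006, 3.141, -0.0]
force: [0.4, -0.3, 3.7]
gripper_width: 0.004
finger_force: 1.9
```

That is about 6 mm of travel at 4 N. Now I'll retract and move across to the green pad.

Emit:
arm_command(
  plan=[
    [0,0,0,-0.5,0],
    [0,0,0,0,0],
    [0,0,0,8,0],
    [0,0,0,20,0],
    [0,0,0,10,0],
    [0,0,0,0,0],
    [0,0,-20,0,0],
    [0,0,-40,0,0],
    [0,0,-20,0,0],
    [0,0,0,-18,0],
    [0,0,0,-10,0],
    [0,0,0,0,0],
    [0,0,0,0,0],
  ],
)

```text
clock: 7.38
ee_pos: [512.9, -8.6, 33.3]
ee_rot: [-0.005, -3.141, -0.0]
force: [0.3, -0.8, 0.9]
gripper_width: 0.001
finger_force: 0.0
```

```bash
python3 m.py
```

Emit:
arm_command(
  plan=[
    [0,0,0,-3,0],
    [0,0,0,-2,0],
    [0,0,0,-2,0],
    [0,0,0,-1.5,0],
    [0,0,0,-1,0],
    [0,0,0,0,0],
    [0,0,0,0,0],
  ],
)

```text
clock: 8.3
ee_pos: [513.3, -9.0, 24.0]
ee_rot: [0.006, 3.141, 0.0]
force: [2.3, 1.8, 4.8]
gripper_width: -0.001
finger_force: 1.9
```

Green is pressed about 6 mm. Now I'll withdraw upwards and move back the way I came, to clear the view.

Emit:
arm_command(
  plan=[
    [0,0,0,-0.5,0],
    [0,0,0,0,0],
    [0,0,0,8,0],
    [0,0,0,30,0],
    [0,0,0,50,0],
    [0,0,0,50,0],
    [0,0,0,50,0],
    [0,0,0,20,0],
    [0,-10,-35,0,0],
    [0,-10,-50,0,0],
    [0,-10,-50,0,0],
    [0,-10,-50,0,0],
    [0,-10,-50,0,0],
    [0,-10,-50,0,0],
    [0,-10,-50,0,0],
    [0,0,-30,0,0],
    [0,0,0,0,0],
    [0,0,0,0,0],
  ],
)

```text
clock: 10.55
ee_pos: [442.0, -372.6, 230.7]
ee_rot: [-0.006, -3.139, -0.004]
force: [0.2, 1.0, -0.1]
gripper_width: -0.005
finger_force: 0.0
```

```bash
python3 m.py; python3 - <<'E'
from h import *
im=env.get_image("top"); cv2.imwrite("pics/t3.png",im["pixels"][...,::-1])
s=env.get_state(); print(s["ee_pos"],s["force"],s["clock"])
E
```

```text
y [208 250  16  16 238] [215.3 257.7] [516.4 280.8  30. ] 1131.1227 [516.8 281.4  27.7]
y [239 251  16  16 241] [246.2 258.6] [515.6 210.8  30. ] 1128.8466 [515.7 210.9  29.3]
y [270 252  16  16 240] [277.1 259.5] [514.6 141.1  30. ] 1125.5208 [514.3 140.9  32. ]
y [300 253  16  16 233] [308.1 260.3] [513.7  71.   30. ] 1127.2825 [513.8  71.   29.6]
g [334 251  20  21 410] [343.4 261.1] [513.1  -8.6  30. ] 1132.206 [514.1  -8.8  24.1]
[ 442.58844501 -372.21847191  231.04329182] [-0.68312378  1.26426886 -0.28079686] 10.65
```

View pics/t3.png

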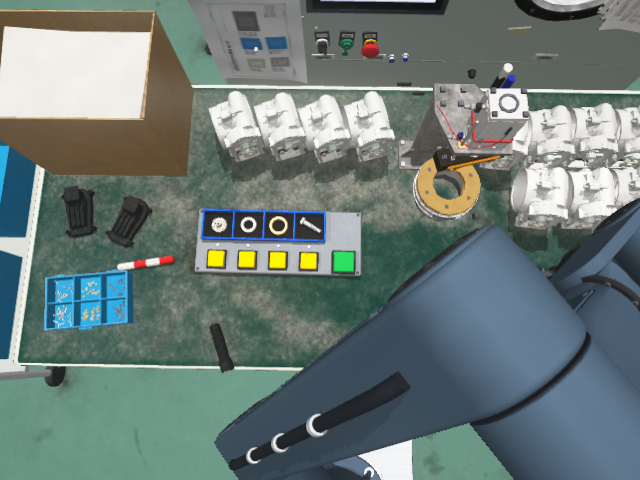

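The console (195–361, 208–276), pads and parts are unmoved, and the robot is clear. Handing in.

```bash
python3 -c "
from workcell import env; print(env.close_job())"
```

```text
the job is handed in; nothing more can be done
None
```

I pressed yellow pad 4, in front of the bolt's pocket, let it spring back, then pressed the green pad, each about 6 mm down at under 6 N; the arm withdrew with console and parts unmoved in the last picture, and I handed the job in (no verdict was returned).

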